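Tip a timber block onto the mortising bed and clamp it

ROBOT

A 6-joint arm with a two-finger parallel gripper is mounted at the origin on the work surface. World frame = base frame: x ahead of the robot, y to its left, z up, the work surface at z = 0. Lengths are in m, angles in rad, forces in N, time in s.
With the tool pointing down it reaches from about 0.35 to 0.975 m from the base axis. Payload 4.9 kg.
Tool frame: the origin (TCP) lies at the very end of the fingers, on their centre line; the grasp point (between the pads) lies 19 mm behind it (ctrl.grasp_offset is the distance from the TCP to the grasp point, in m); z points along the fingers, y is the direction in which the jaws open and shut (so a half turn about z gives the same grasp; the last joint's range is limited). The gripper opens to 85 mm and grips with 20 to 120 N. Pads are 22 mm wide; open, the fingers measure 114 mm over their backs; the gripper's body (76 mm by 85 mm) begins 54 mm behind the grasp point. The pads swing forward as they close: fully open they stand 13 mm farther back than shut.
Start: joints at [-1.375, 0.053, 1.613, -0, 1.476, -0.119], TCP at [0.194, -0.594, 0.231] pointing down, gripper open.
Joint ranges: [-3.01, 3.01], [-1.01, 2.22], [0.06, 2.58], [-1.02, 4.17], [0.09, 2.62], [-3.14, 3.14]. Speed limits (rad/s): [2.57, 2.57, 3.14, 3.14, 3.14, 3.14].

INTERFACE

Orientations are given as a rotation vector (axis times angle).
In Python, from station import ctrl gives the robot as it stands.
- The arm moves only by the shell command python3 -m jog 'ROWS' [FORCE]. ROWS is JSON, one flat list of numbers, 7 for each row, row after row: the opening, from 0 (shut) to 1 (fully open), then the shift along the tool's x, y, z in m, then the turn, a rotation vector about the tool's x, y, z in degrees. A call has 1 to 10 rows; each row shifts and turns the commanded pose from where the row before left it, along the tool's axes as they then stand; what a row does not reach is not made up. A row lasts 1/8 s, in which the tool goes at most 62.5 mm and 10.7 degrees, less where a joint would pass 70% of its speed; a pose out of reach is approached as far as the arm can. A call with a gripper value outside its range is refused whole. The fingers move at their own pace and stop on an object; FORCE is the grip in N (left out, the last holds). Time passes only in rows, so rows that do not move let the fingers close. It gives the time, the measured TCP pose, the force and the opening at its end, in the units of the state.
- ctrl.get_obs(): the state, without advancing time (a new reading comes with each control period).
- ctrl.get_image(name): name is "scene" or "side" or "wrist"; returns a dict with "image" (384x512x3 uint8, blue, green, red), "camera_matrix" (3x3 intrinsics, pixels), "rvec" (rotation vector, rad) and "tvec" (3), from world to camera coordinates, as OpenCV has them; the wrist camera has in their place "mount" (4x4, takes a point from camera to tool coordinates, whose origin is the TCP and whose axes are the flange's). Camera axes: x right, y down, z forward; pixel columns grow to the right and rows downward; lengths in m; the calibration is good to about 2 mm. A picture is of the moment at which its call begins: read the wrist's pose just before it. There is no depth.
- ctrl.finish_job(): hands the job in, once; it reports no verdict.
Trained networks look in a picture, given as the dict that the camera call returned (one of the last four; its "shot" number tells which), for a name from the list of things; names that differ only in an ending like _2 or _b are one class to them, and where a whole thing is asked for, a point or a joint stands for the part that bears it (a point fixed in the world has none). Each returns a list of dicts, best first, with "p" (0 to 1); they miss things now and then, are a little off and sometimes report something else, mostly with a low value. They report only what shows in the picture. A call takes as long as a camera call. They do not tell look-alikes from the thing itself.
- ctrl.boxes_of(target, picture): "box" ([centre column, centre row, width, height] in pixels, round what is visible of it).
The state is a dict: "t": time; "q": joint angles; "dq": joint speeds; "effort": joint torques, N m; "tool_pos": TCP position; "tool_rot": TCP orientation; "contact_force": force on the tool from outside, world axes, zero at the start; "wrist_torque": the same for the moment, N m; "opening": finger opening in m.
Only numpy, scipy, OpenCV 4.12 (cv2) and the standard library are available. Lean on these libraries where they do the work, as an engineer would, in place of code of your own. Each camera call takes 0.05 s, during which the arm holds its last target. There are 200 camera calls.

TASK

Lay the timber block down on the mortising jig: first slide it square up to the near edge of the raised plywood bed, then push high on its mortised face so that it tips over that edge and lies flat and straight along the bed, mortise facing up, no more than a third of its length overhanging that edge. Then slide the orange safety catch on the grey control box fully aside, and press the green clamp button it uncovers all the way down and let go. Leave the catch open, the block as it lies, and the glue bottle and the chisel undisturbed.

Things in the scene. Friction and masses are not known exactly. Their poses are not given: they have to be found in the camera images.
- jig: Mortising jig, fixed to the table: green base plate 340 (x) x 180 mm (y), top 8 mm above the table, carrying a raised plywood bed from x = 0 to 185 mm, 150 mm wide, top 24 mm above the table, with a dark end fence at x 175 to 187 mm (top 54 mm high). Origin: at table height under the middle of the bed's near edge. x points along the bed, the way the block is to be tipped; z up.
- stop_edge (a point): Middle of the bed's near edge, on top of the 16 mm step (from base plate up to bed) that stops the block's foot and over which it tips. 24 mm above the table. As it falls onto the bed the block slips back by itself, so that its foot ends about 45 mm before this edge, which is fine.
- beam (a point): Underside of the yellow beam above the standing block, 300 mm over the table, at jig x -55, y 0. It fills jig x -70 to -40, y -210 to 60, height 300 to 330 mm, so a tool pointing straight down cannot push the block over: lean it back towards jig -x, about 40 degrees. It hangs from a 36 mm square column at jig x -35, y -180 mm; the motor there (70 x 60 mm) reaches 420 mm high.
- block: Pale timber block standing on the base plate: 84 deep (x) x 96 wide (y) x 170 mm tall (z), 0.4 to 0.8 kg, too thick to grasp. Origin: centre of its foot. x points from its mortised face to the bed. Starts 10 to 40 mm short of the edge, up to 15 mm off centre, 0.12 rad askew. A low push slides it; foot at the edge, a push 120 mm or more above its foot tips it; past 31 degrees it falls.
- mortise_face (a point): Middle of the block's mortised face (half-way up it, 85 mm above its foot). That face has a pocket 30 wide, 60 tall and 30 mm deep, from 40 to 100 mm above the foot; above and below it the face is solid. When the block lies on the bed mortise up, this point is 108 mm above the table.
- panel: Grey clamp control box fixed to the table, 110 (x) x 180 (y) x 60 mm tall. Origin: centre of its underside. Two steel guide rails along y on its top, 66 mm apart inside, tops 86 mm above the table. It stands either right or left of the jig; a wooden dowel bin takes the other place.
- catch (a joint): Orange safety catch on the guide rails: how far it has been slid along the control box's +y, in m. 0 to 0.006 at the start (covers the button), 0.078 fully open. It stays where it is left; sliding it takes about 2 N.
- catch_tab (a point): Centre of the catch's upright tab: 44 (box x) x 12 (box y) x 35 mm tall, so it rises 17.5 mm above this point; its plate, 80 (x) x 56 mm (y), has its top 17.5 mm below this point. The tab stands on the middle of the plate and can be pushed or pinched from above.
- clamp (a joint): Green clamp button: how far it is pressed, m. 0 released, 0.006 fully down; it needs about 5 N and springs back.
- clamp_top (a point): Centre of the top of the green button, 34 mm across, pointing up, 82 mm above the table, in the control box's middle line (x = 0, y = -45 mm of the box), under the catch while that is closed. The open catch's plate ends 50 mm (box +y) from this point.
- glue: Glue bottle, 54 mm across, 150 mm tall, orange cap, standing left of and nearer the robot than the jig; origin at its foot. Leave alone.
- chisel: Wood chisel, 240 mm long, lying nearer the robot than the jig; origin at its middle. Leave alone.
There are look-alikes about, which are no part of the job. Leave any blue or purple look-alike of the block alone.

How it is judged:
By the outcome, as a careful person would: the job done as asked, in the order asked, and still so for the second after the job is handed in, with the robot touching nothing.
It also fails if it takes over 64 s, if anything falls off the work surface, if the arm or the gripper's body presses on something with over 40 N, if the wrist force passes 120 N, or if a joint passes its speed limit or range.

## Working session

There is one attempt and no reset: what is moved stays moved. The work goes in short steps, Python scripts to look and compute and a shell command to move; the robot and the scene stay as the last step left them, time stands still between calls to the robot, and variables do not carry over. Pictures are saved under pics/ and viewed, about 8 in all and at most 12, crops included, and the job is handed in when it is done.

```bash
ls; mkdir -p pics; cat > look.py <<'E'
import sys,cv2,numpy as np
from station import ctrl
E
python3 - <<'E'
import cv2,numpy as np
from station import ctrl
o=ctrl.get_obs(); print(o['t'],o['tool_pos'],o['tool_rot'])
ims=[]
for n in ("scene","side"):
    p=ctrl.get_image(n); 
    cv2.imwrite(f"pics/{n}0.png",p["image"]); print(n,p["camera_matrix"].tolist(),np.round(p["rvec"],4),np.round(p["tvec"],4))
    for t in ("jig","block","panel","catch_tab","clamp_top","glue","chisel"):
        print(n,t,[(np.round(b["box"]).tolist(),round(b["p"],2)) for b in ctrl.boxes_of(t,p)[:3]])
E
```

```text
pics
0.0 [ 0.19339227 -0.59367982  0.23005445] [-3.10075942e+00 -4.92027751e-01  1.00588538e-04]
scene [[375.4465906129661, 0.0, 253.59849108437166], [0.0, 375.4465906129661, 195.90305237084365], [0.0, 0.0, 1.0]] [ 1.0993  2.2339 -1.1397] [0.3273 0.0156 1.6195]
scene jig [([242.0, 245.0, 132.0, 139.0], 0.7)]
scene block [([248.0, 177.0, 32.0, 46.0], 0.86), ([147.0, 185.0, 34.0, 43.0], 0.65), ([301.0, 233.0, 37.0, 59.0], 0.64)]
scene panel [([360.0, 331.0, 78.0, 68.0], 0.59)]
scene catch_tab [([230.0, 240.0, 38.0, 59.0], 0.67), ([350.0, 310.0, 28.0, 30.0], 0.63)]
scene clamp_top []
scene glue [([341.0, 250.0, 22.0, 40.0], 0.67)]
scene chisel [([242.0, 212.0, 49.0, 19.0], 0.73)]
side [[409.40264778532645, 0.0, 262.0814112421572], [0.0, 409.40264778532645, 188.79777898817144], [0.0, 0.0, 1.0]] [ 2.0689  1.1584 -0.5197] [-0.0954 -0.1191  1.9878]
side jig [([305.0, 226.0, 95.0, 103.0], 0.7)]
side block [([288.0, 186.0, 28.0, 44.0], 0.87), ([286.0, 225.0, 31.0, 48.0], 0.85), ([156.0, 279.0, 42.0, 57.0], 0.76)]
side panel [([380.0, 197.0, 52.0, 42.0], 0.58), ([285.0, 227.0, 35.0, 49.0], 0.57)]
side catch_tab [([375.0, 188.0, 21.0, 15.0], 0.69)]
side clamp_top []
side glue [([320.0, 178.0, 10.0, 33.0], 0.63), ([375.0, 190.0, 20.0, 19.0], 0.36)]
side chisel [([232.0, 221.0, 49.0, 33.0], 0.62)]
```

```bash
python3 -c "
import cv2,numpy as np
a=cv2.imread('pics/scene0.png');b=cv2.imread('pics/side0.png')
cv2.imwrite('pics/s0.png',cv2.resize(a,(800,600)));cv2.imwrite('pics/d0.png',cv2.resize(b,(800,600)))"
```

```text
(no output)
```

View pics/s0.png

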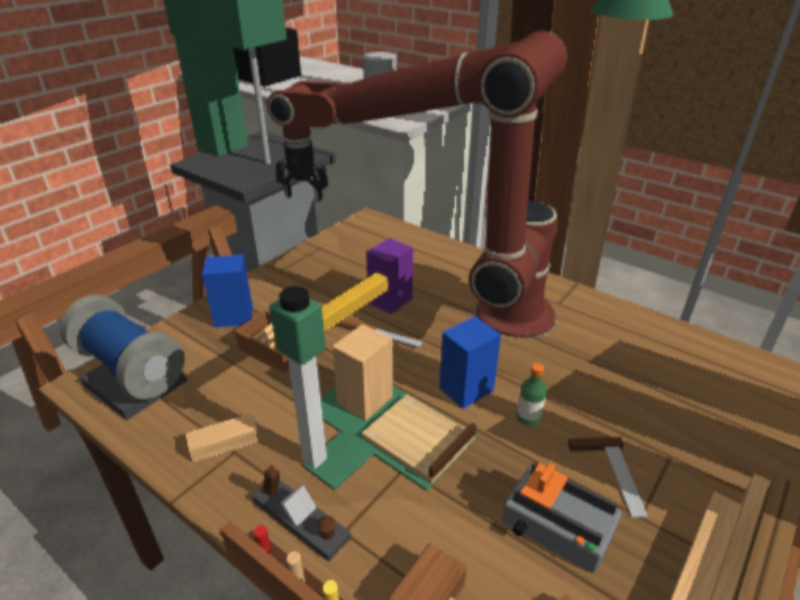

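View pics/d0.png

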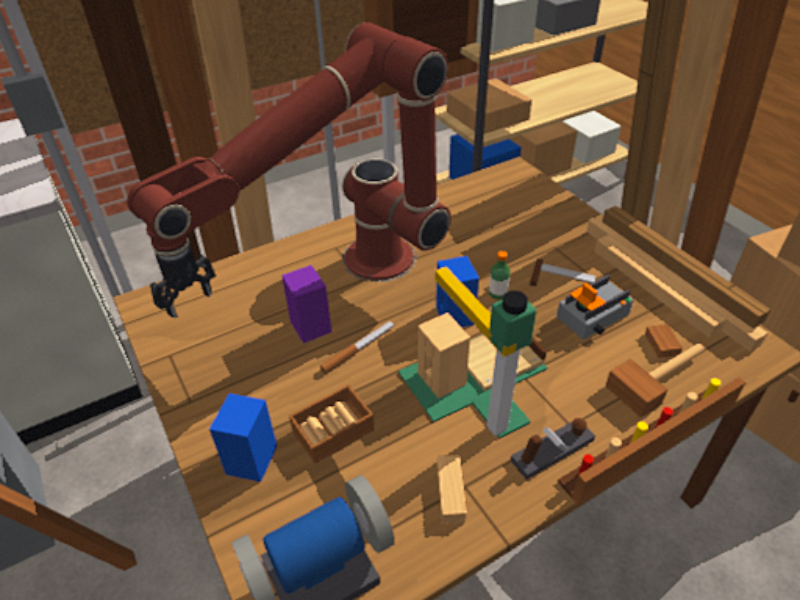

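Scene view (800x600): the pale block stands at (365,372) on the green plate under the yellow beam. The bed is to its right at (415,430), the panel with the orange catch at (560,515), and the glue at (532,395). Look-alikes to leave alone: blue at (228,290), blue at (470,362) and purple at (390,275). The pale block on the green plate is the one that fits the description. I'll confirm it and measure in enlarged crops.

```bash
python3 -c "
import cv2,numpy as np
def crop(f,x,y,w,h,s,o):
    a=cv2.imread(f)[y:y+h,x:x+w]; a=cv2.resize(a,None,fx=s,fy=s,interpolation=cv2.INTER_CUBIC)
    for i in range(0,w,10): cv2.line(a,(i*s,0),(i*s,8 if i%50 else 16),(255,255,255),1); (i%20==0) and cv2.putText(a,str(x+i),(i*s,26),0,.35,(255,255,255),1)
    for i in range(0,h,10): cv2.line(a,(0,i*s),(8,i*s),(255,255,255),1); (i%20==0) and cv2.putText(a,str(y+i),(10,i*s+4),0,.35,(255,255,255),1)
    cv2.imwrite(o,a)
crop('pics/scene0.png',185,195,132,119,5,'pics/c1.png')
crop('pics/scene0.png',310,285,100,85,6,'pics/c2.png')
crop('pics/side0.png',250,180,160,100,5,'pics/c3.png')
"
```

```text
(no output)
```

View pics/c1.png

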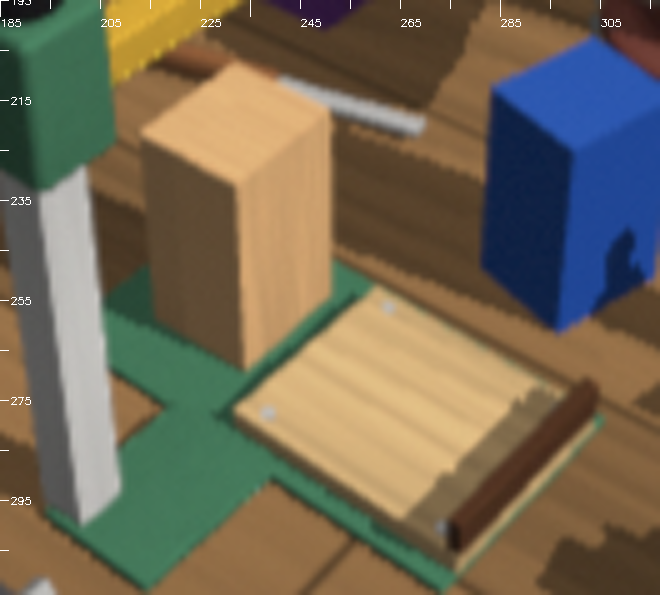

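View pics/c2.png

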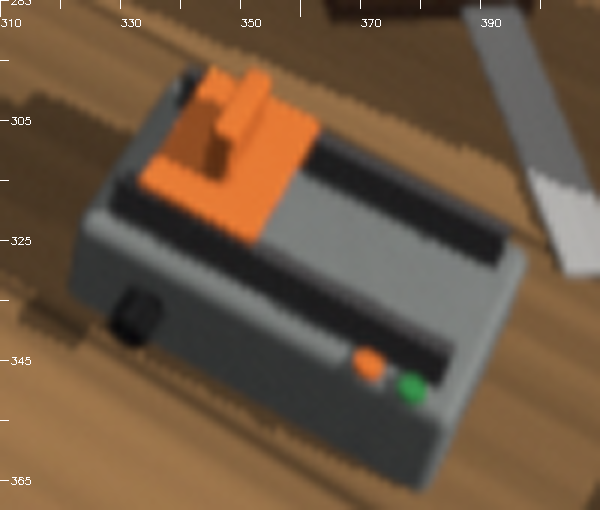

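View pics/c3.png

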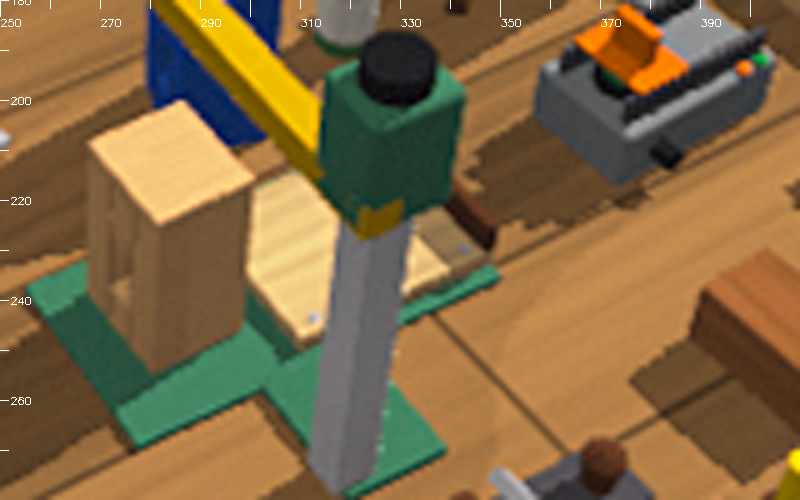

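```bash
cat > fit.py <<'E'
import numpy as np,cv2
from scipy.optimize import least_squares
C={'scene':(np.array([[375.4466,0,253.5985],[0,375.4466,195.903],[0,0,1]]),np.array([1.0993,2.2339,-1.1397]),np.array([.3273,.0156,1.6195])),
'side':(np.array([[409.4026,0,262.0814],[0,409.4026,188.7978],[0,0,1]]),np.array([2.0689,1.1584,-.5197]),np.array([-.0954,-.1191,1.9878]))}
def proj(c,P): K,r,t=C[c]; return cv2.projectPoints(np.float64(P).reshape(-1,1,3),r,t,K,None)[0].reshape(-1,2)
def w(p,P): c,s=np.cos(p[2]),np.sin(p[2]); P=np.float64(P); return np.c_[p[0]+c*P[:,0]-s*P[:,1],p[1]+s*P[:,0]+c*P[:,1],P[:,2]]
def fit(obs,ext=0):
    def f(p): 
        r=[]
        for c,px,P in obs:
            P=P(p[3]) if callable(P) else P
            r.append(proj(c,w(p,[np.array(P)/1000]))[0]-px)
        return np.ravel(r)
    best=min((least_squares(f,[.6,0,a]+[190]*ext,loss='soft_l1',x_scale=[.1,.1,.3]+[30]*ext) for a in np.arange(-3,3.2,1)),key=lambda s:s.cost)
    return best.x,f(best.x).reshape(-1,2)
E
cat > m1.py <<'E'
from fit import *
S,D='scene','side'
jig=[(S,(231.6,277),(0,-75,24)),(S,(260,252.4),(0,75,24)),(S,(202,300),(-17,-198,8)),(S,(209,293),(-17,-162,8)),(S,(194,296),(-53,-198,8)),
(S,(274,313.4),lambda e:(e,-90,8)),(S,(305.4,279),lambda e:(e,90,8)),(D,(255.6,237.6),lambda e:(e-340,90,8)),(D,(277,270),lambda e:(e-340,-90,8)),(D,(310,249),(0,-75,24))]
blk=[(D,(267.6,208.6),(-42,48,178)),(D,(286.4,200),(42,48,178)),(D,(300.4,216),(42,-48,178)),(D,(282.4,225),(-42,-48,178)),(D,(281,255),(-42,-48,8)),(D,(268.4,239),(-42,48,8)),(D,(299,244.4),(42,-48,8)),
(S,(213,221.6),(-42,-48,178)),(S,(232.4,207.4),(-42,48,178)),(S,(251,217),(42,48,178)),(S,(232.4,232),(42,-48,178)),(S,(234,269.4),(42,-48,8)),(S,(215.6,256.6),(-42,-48,8)),(S,(251,254),(42,48,8))]
pan=[(S,(324.7,320.8),(55,-90,60)),(S,(383.3,355.8),(55,90,60)),(S,(397.5,327.5),(-55,90,60)),(S,(380,366.3),(55,90,0)),(S,(322,333),(55,-90,0))]
R={}
for n,o,e in(('jig',jig,1),('block',blk,0),('panel',pan,0)):
    x,r=fit(o,e); R[n]=x; print(n,np.round(x,4)); print(np.round(r,1).tolist())
j,b=R['jig'],R['block']; c,s=np.cos(j[2]),np.sin(j[2]); d=b[:2]-j[:2]
print('block in jig',c*d[0]+s*d[1],-s*d[0]+c*d[1],b[2]-j[2])
for q in(0,.003,.006):print('tab top',q,proj(S,w(R['panel'],[[0,-.045+q,.1275]])))
E
python3 m1.py
```

```text
jig [ 5.333000e-01 -3.390000e-02  1.535200e+00  1.841894e+02]
[[-0.2, -0.1], [0.0, -0.4], [-1.0, 0.8], [0.2, 0.7], [-0.9, -1.1], [-0.8, -0.5], [0.5, -1.0], [-0.3, -0.6], [1.5, -0.8], [1.3, -1.6]]
block [ 0.5179 -0.1045  1.5686]
[[0.5, -0.5], [0.6, -0.2], [1.3, -0.6], [-0.1, -0.6], [0.2, -0.5], [-0.4, -0.8], [0.2, 1.2], [-0.6, -0.5], [-0.8, -0.5], [-0.1, -0.6], [-0.3, -0.4], [-0.2, -0.3], [-0.0, 1.6], [0.1, -0.7]]
panel [0.5413 0.3817 0.011 ]
[[-2.1, -0.7], [1.2, 0.1], [2.0, -1.1], [-0.0, 2.2], [-1.6, -0.2]]
block in jig -0.07109195621497151 0.012929112180183505 0.033356324079944155
tab top 0 [[349.47356455 299.71737669]]
tab top 0.003 [[350.48369614 300.25082969]]
tab top 0.006 [[351.49670008 300.78579959]]
```

```bash
cat >> fit.py <<'E'
def ray(c,px,z):
    K,r,t=C[c]; R=cv2.Rodrigues(r)[0]; o=-R.T@t; d=R.T@np.linalg.inv(K)@[px[0],px[1],1]; return o+d*(z-o[2])/d[2]
E
python3 -c "
from fit import *
for n,p,z in (('purple',(198,216),0),('purpleL',(185,205),0),('chis',(206,235.5),.01),('chis2',(251,208),.01),('binA',(192,291),0),('binB',(238,266),.04),('binC',(187,268),.04),('binD',(220,248),.04),('blue',(157,304),0)): print(n,np.round(ray('side',p,z),3))
J=[.5333,-.0339,1.5352]
for n,p in(('standoff',(-.16,.01)),('edge',(0,0)),('faceatedge',(-.084,.013)),('beamA',(-.07,.06)),('beamB',(-.07,-.21)),('col',(-.035,-.18))): print(n,np.round(w(J,[[*p,0]])[0],3))
from scipy.spatial.transform import Rotation as R
R0=R.from_rotvec([-3.1007,-.49203,.0001]); a=J[2]
# target: tool x = jig x, y=-jig y, z down ; then lean about y
T=R.from_matrix(np.c_[[np.cos(a),np.sin(a),0],[np.sin(a),-np.cos(a),0],[0,0,-1]])
print('turn to vertical',(R0.inv()*T).as_rotvec(degrees=True))
d=np.array([.525,-.30,.26])-[.1934,-.5937,.23]; print(R0.inv().apply(d),T.inv().apply(d))
"
```

```text
purple [ 0.204 -0.33   0.   ]
purpleL [ 0.113 -0.35   0.   ]
chis [ 0.329 -0.351  0.01 ]
chis2 [ 0.289 -0.12   0.01 ]
binA [ 0.531 -0.504  0.   ]
binB [ 0.548 -0.324  0.04 ]
binC [ 0.459 -0.486  0.04 ]
binD [ 0.439 -0.342  0.04 ]
blue [ 0.515 -0.629  0.   ]
standoff [ 0.518 -0.193  0.   ]
edge [ 0.533 -0.034  0.   ]
faceatedge [ 0.517 -0.117  0.   ]
beamA [ 0.471 -0.102  0.   ]
beamB [ 0.741 -0.111  0.   ]
col [ 0.712 -0.075  0.   ]
turn to vertical [ -0.09475692  -0.08604111 -69.92702161]
[ 0.40623967 -0.17668019 -0.02952447] [ 0.3053152  0.3209375 -0.03     ]
```

```bash
python3 -m jog '[0.7,0.051,-0.022,-0.004,0,0,0, 0.7,0.051,-0.022,-0.004,0,0,0, 0.7,0.051,-0.022,-0.004,0,0,0, 0.7,0.051,-0.022,-0.004,0,0,0, 0.7,0.051,-0.022,-0.004,0,0,0, 0.7,0.051,-0.022,-0.004,0,0,0, 0.7,0.051,-0.022,-0.004,0,0,0, 0.7,0.051,-0.022,-0.004,0,0,0]'; python3 -m jog '[0.7,0,0,0,0,0,-10, 0.7,0,0,0,0,0,-10, 0.7,0,0,0,0,0,-10, 0.7,0,0,0,0,0,-10, 0.7,0,0,0,0,0,-10, 0.7,0,0,0,0,0,-10, 0.7,0,0,0,0,0,-10]'; python3 -c "
from station import ctrl
print(ctrl.get_obs()['q'])"
```

```text
t: 1.8
tool_pos: [0.5282, -0.2992, 0.2637]
tool_rot: [3.102, 0.492, 0.001]
contact_force: [0.8, 0.6, -0.1]
opening: 0.0599
t: 2.68
tool_pos: [0.527, -0.3006, 0.2633]
tool_rot: [2.253, 2.19, -0.0]
contact_force: [0.3, -0.0, 0.0]
opening: 0.0595
[-6.41005347e-01 -7.43569080e-03  1.62079221e+00 -2.79284324e-05
  1.52822581e+00 -6.12493123e-01]
```

```bash
python3 -m jog '[0.7,0,0,0,0,10,0, 0.7,0,0,0,0,10,0, 0.7,0,0,0,0,10,0, 0.7,0,0,0,0,10,0, 0.7,0,0,0,0,10,0, 0.7,0,0,0,0,0,0]'; cat > st.py <<'E'
from fit import *
from station import ctrl
from scipy.spatial.transform import Rotation as R
J=np.array([.5333,-.0339,1.5352])
def injig(p): c,s=np.cos(J[2]),np.sin(J[2]); d=np.array(p)-[J[0],J[1],0]; return np.array([c*d[0]+s*d[1],-s*d[0]+c*d[1],d[2]])
RJ=R.from_euler('z',J[2])
def state():
    o=ctrl.get_obs(); Rt=R.from_rotvec(o['tool_rot']); A=RJ.inv()*Rt
    print('q',np.round(o['q'],2),'tcp jig mm',np.round(injig(o['tool_pos'])*1000,1),'F',np.round(RJ.inv().apply(o['contact_force']),1))
    print('tool axes in jig (cols)',np.round(A.as_matrix(),3).tolist())
    return o,Rt,A
E
python3 -c "
from st import *
o,Rt,A=state()
for t in ((-.16,.012,.05),): print(A.inv().apply(np.array(t)-injig(o['tool_pos'])))"
```

```text
t: 3.42
tool_pos: [0.526, -0.3016, 0.2596]
tool_rot: [-1.736, -1.67, -0.808]
contact_force: [-0.6, 0.5, -1.4]
opening: 0.0597
q [-0.88  0.35  1.4   0.61  2.05 -0.75] tcp jig mm [-267.8   -2.3  259.6] F [ 0.5  0.6 -1.4]
tool axes in jig (cols) [[0.64, -0.001, 0.768], [-0.004, -1.0, 0.002], [0.768, -0.005, -0.64]]
[-0.0920302  -0.01341478  0.21709711]
```

```bash
python3 -m jog '[0.7,-0.0184,-0.0027,0.0434,0,0,0, 0.7,-0.0184,-0.0027,0.0434,0,0,0, 0.7,-0.0184,-0.0027,0.0434,0,0,0, 0.7,-0.0184,-0.0027,0.0434,0,0,0, 0.7,-0.0184,-0.0027,0.0434,0,0,0, 0.7,0,0,0,0,0,0]'; python3 -c "
from st import *
o,Rt,A=state()
print(A.inv().apply([.01,0,0]))
for n in('scene','side'):cv2.imwrite(f'pics/{n}1.png',ctrl.get_image(n)['image'])
a=cv2.imread('pics/scene1.png')[150:330,150:350];b=cv2.imread('pics/side1.png')[130:310,190:390]
cv2.imwrite('pics/v1.png',np.hstack([cv2.resize(a,(400,360)),cv2.resize(b,(400,360))]))"
```

```text
t: 4.18
tool_pos: [0.5154, -0.19, 0.0515]
tool_rot: [-1.731, -1.675, -0.805]
contact_force: [1.2, 0.5, 0.6]
opening: 0.0595
q [-0.79  0.42  1.69  0.6   1.69 -0.89] tcp jig mm [-156.6   12.3   51.5] F [ 0.6 -1.2  0.6]
tool axes in jig (cols) [[0.641, 0.004, 0.767], [-0.001, -1.0, 0.006], [0.767, -0.005, -0.641]]
[6.41132416e-03 4.47696720e-05 7.67417215e-03]
```

View pics/v1.png

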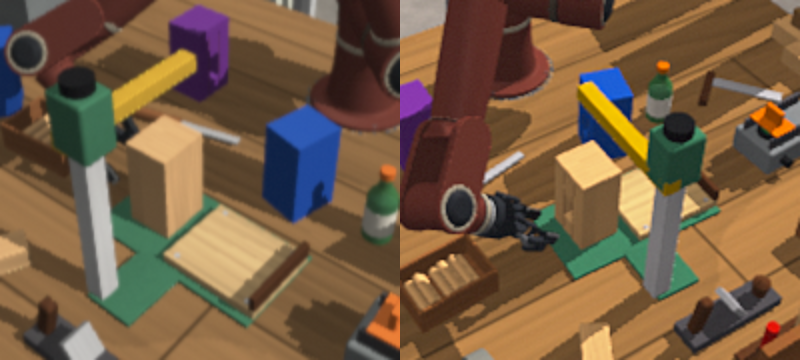

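```bash
python3 -m jog '[0.7,0.0018,0,0.0147,0,0,0, 0.7,0.0018,0,0.0147,0,0,0, 0.7,0.0045,0,0.0054,0,0,0, 0.7,0.0045,0,0.0054,0,0,0, 0.7,0.0045,0,0.0054,0,0,0, 0.7,0.0045,0,0.0054,0,0,0, 0.7,0.0045,0,0.0054,0,0,0]'; python3 -c "
from st import *
state()"
```

```text
t: 5.15
tool_pos: [0.5196, -0.1333, 0.0373]
tool_rot: [-1.737, -1.678, -0.81]
contact_force: [0.1, -3.3, 0.2]
opening: 0.0598
q [-0.72  0.38  1.78  0.64  1.62 -0.87] tcp jig mm [-99.8  10.2  37.3] F [-3.3 -0.2  0.2]
tool axes in jig (cols) [[0.644, 0.001, 0.765], [0.001, -1.0, -0.0], [0.765, 0.001, -0.644]]
```

```bash
python3 -m jog '[0.7,0.0026,0,0.0031,0,0,0, 0.7,0.0026,0,0.0031,0,0,0, 0.7,0,0,0,0,0,0]'; python3 -c "
from st import *
state()"; python3 -m jog '[0.7,0.0019,0,0.0023,0,0,0]';python3 -m jog '[0.7,0.0019,0,0.0023,0,0,0]';python3 -m jog '[0.7,0,0,0,0,0,0]'; python3 -c "
from st import *
state()"
```

```text
t: 5.52
tool_pos: [0.5196, -0.1246, 0.0372]
tool_rot: [-1.735, -1.677, -0.81]
contact_force: [-0.1, -1.9, 0.7]
opening: 0.0601
q [-0.71  0.37  1.79  0.64  1.61 -0.86] tcp jig mm [-91.1  10.5  37.2] F [-1.9  0.1  0.7]
tool axes in jig (cols) [[0.642, 0.001, 0.767], [0.001, -1.0, 0.001], [0.767, 0.0, -0.642]]
t: 5.65
tool_pos: [0.5197, -0.1224, 0.0372]
tool_rot: [-1.736, -1.677, -0.809]
contact_force: [0.1, -3.6, 1.9]
opening: 0.0595
t: 5.78
tool_pos: [0.5198, -0.1218, 0.0373]
tool_rot: [-1.739, -1.681, -0.805]
contact_force: [-7.3, -20.6, 4.8]
opening: 0.0596
t: 5.9
tool_pos: [0.5198, -0.1219, 0.0373]
tool_rot: [-1.74, -1.681, -0.805]
contact_force: [-5.1, -14.3, 3.5]
opening: 0.0594
q [-0.7   0.37  1.79  0.64  1.6  -0.86] tcp jig mm [-88.4  10.4  37.3] F [-14.5   4.6   3.5]
tool axes in jig (cols) [[0.647, 0.001, 0.762], [0.001, -1.0, 0.001], [0.762, 0.0, -0.647]]
```

```bash
python3 -m jog '[0.7,-0.0097,0,-0.0115,0,0,0, 0.7,0.0357,0,-0.0298,0,0,0, 0.7,0.0357,0,-0.0298,0,0,0, 0.7,0,0,0,0,0,0]'; python3 -c "
from st import *
state()
for n in('scene','side'):cv2.imwrite(f'pics/{n}2.png',ctrl.get_image(n)['image'])
a=cv2.imread('pics/scene2.png')[190:310,190:310];b=cv2.imread('pics/side2.png')[170:290,240:360]
cv2.imwrite('pics/v2.png',np.hstack([cv2.resize(a,(400,400)),cv2.resize(b,(400,400))]))"
```

```text
t: 6.4
tool_pos: [0.521, -0.1351, 0.1336]
tool_rot: [-1.737, -1.683, -0.813]
contact_force: [-0.0, -0.0, 0.2]
opening: 0.0597
q [-0.72  0.24  1.76  0.65  1.74 -0.77] tcp jig mm [-101.6    8.7  133.6] F [-0.   0.   0.2]
tool axes in jig (cols) [[0.645, 0.002, 0.764], [0.006, -1.0, -0.003], [0.764, 0.006, -0.645]]
```

View pics/v2.png

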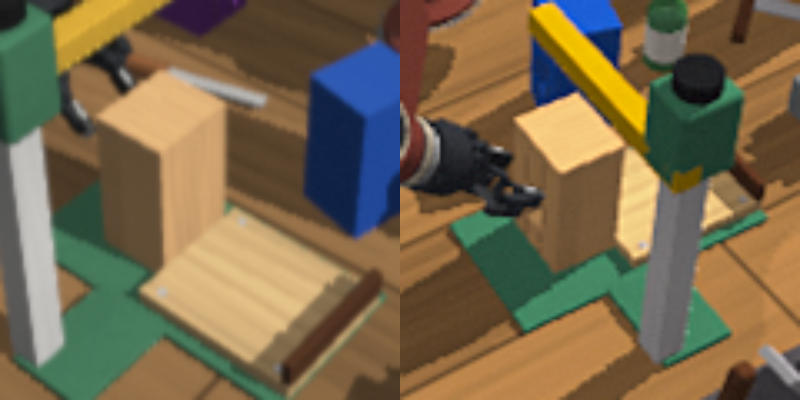

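```bash
python3 -m jog '[0.7,0.0064,0,0.0077,0,0,0, 0.7,0.0064,0,0.0077,0,0,0, 0.7,0.0095,0,0.0051,0,0,0, 0.7,0.0095,0,0.0051,0,0,0, 0.7,0.0095,0,0.0051,0,0,0]';  python3 -c "
from st import *
state()"
```

```text
t: 7.12
tool_pos: [0.521, -0.0829, 0.1423]
tool_rot: [-1.735, -1.677, -0.81]
contact_force: [-0.1, -2.7, 2.6]
opening: 0.0595
q [-0.65  0.17  1.82  0.68  1.71 -0.72] tcp jig mm [-49.5  10.6 142.3] F [-2.7 -0.   2.6]
tool axes in jig (cols) [[0.643, 0.002, 0.766], [0.001, -1.0, 0.001], [0.766, 0.0, -0.643]]
```

```bash
python3 -m jog '[0.7,0.0087,0,0.0058,0,0,0, 0.7,0.0087,0,0.0058,0,0,0, 0.7,0.008,0,0.0064,0,0,0]';  python3 -c "
from st import *
state()"; python3 -m jog '[0.7,0.008,0,0.0064,0,0,0]';  python3 -c "
from st import *
state()
for n in('scene','side'):cv2.imwrite(f'pics/{n}3.png',ctrl.get_image(n)['image'])
a=cv2.imread('pics/scene3.png')[190:310,190:310];b=cv2.imread('pics/side3.png')[170:290,240:360]
cv2.imwrite('pics/v3.png',np.hstack([cv2.resize(a,(400,400)),cv2.resize(b,(400,400))]))"
```

```text
t: 7.5
tool_pos: [0.5214, -0.0526, 0.1493]
tool_rot: [-1.735, -1.676, -0.808]
contact_force: [0.7, 0.1, -0.8]
opening: 0.0597
q [-0.61  0.13  1.86  0.71  1.69 -0.68] tcp jig mm [-19.1  11.2 149.3] F [ 0.1 -0.7 -0.8]
tool axes in jig (cols) [[0.642, 0.002, 0.766], [0.0, -1.0, 0.002], [0.766, -0.001, -0.642]]
t: 7.62
tool_pos: [0.5219, -0.0428, 0.1515]
tool_rot: [-1.735, -1.676, -0.809]
contact_force: [0.8, -0.3, -0.2]
opening: 0.0598
q [-0.59  0.12  1.86  0.71  1.69 -0.67] tcp jig mm [ -9.3  11.  151.5] F [-0.2 -0.8 -0.2]
tool axes in jig (cols) [[0.642, 0.002, 0.766], [0.0, -1.0, 0.002], [0.766, -0.001, -0.642]]
```

View pics/v3.png

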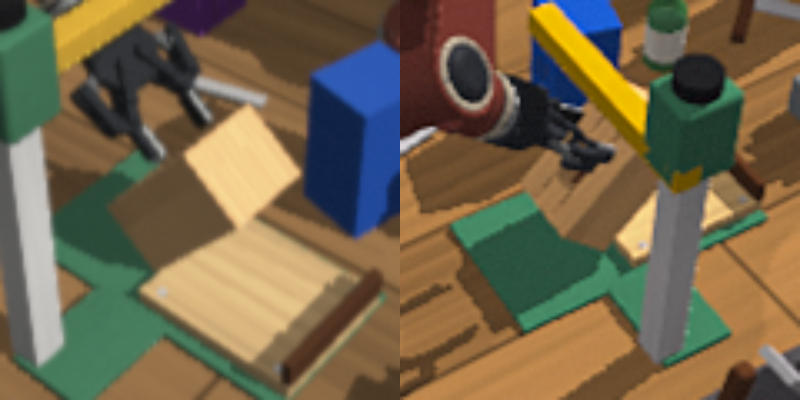

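The block is falling (scene crop: top face now at (240,165), tilted about 45 degrees). I'll back off along the tool axis and let it settle.

```bash
python3 -m jog '[0.7,0,0,-0.04,0,0,0, 0.7,0,0,-0.05,0,0,0, 0.7,0,0,-0.05,0,0,0, 0.7,0,0,0,0,0,0, 0.7,0,0,0,0,0,0, 0.7,0,0,0,0,0,0]';  python3 -c "
from st import *
state()
for n in('scene','side'):
  p=ctrl.get_image(n);cv2.imwrite(f'pics/{n}4.png',p['image'])
a=cv2.imread('pics/scene4.png')[200:320,190:310];b=cv2.imread('pics/side4.png')[170:290,240:360]
cv2.imwrite('pics/v4.png',np.hstack([cv2.resize(a,(400,400)),cv2.resize(b,(400,400))]))"
```

```text
t: 8.48
tool_pos: [0.5179, -0.1496, 0.2402]
tool_rot: [-1.734, -1.675, -0.808]
contact_force: [0.5, 0.1, -0.1]
opening: 0.0596
q [-0.74  0.13  1.69  0.67  1.9  -0.67] tcp jig mm [-116.1   11.2  240.2] F [ 0.1 -0.5 -0.1]
tool axes in jig (cols) [[0.641, 0.002, 0.767], [-0.0, -1.0, 0.003], [0.767, -0.002, -0.641]]
```

View pics/v4.png

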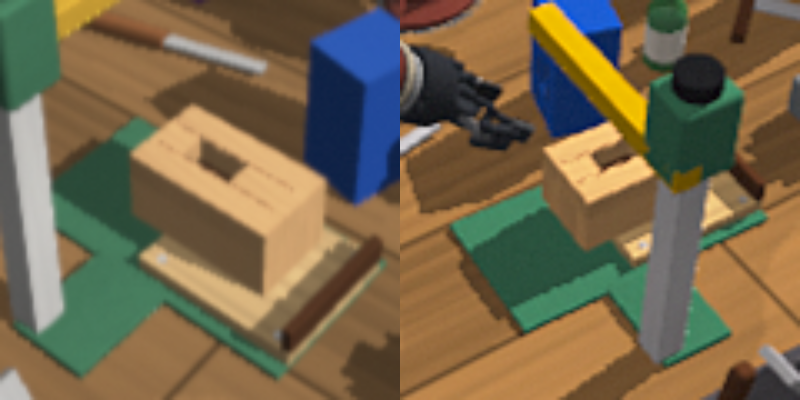

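```bash
python3 -c "
from st import *
P=[injig(ray('scene',p,.108)) for p in((229.6,246.5),(247.9,231.5),(287.5,254.6),(269.5,271.4))]
print(np.round(P,4)); b=np.arctan2(*(P[2]-P[1])[[1,0]]),np.arctan2(*(P[3]-P[0])[[1,0]]);print('yaw',b)
o,Rt,A=state()
print('glue',ray('scene',(341,268),0))
"
```

```text
[[-0.0397 -0.0359  0.108 ]
 [-0.0414  0.0586  0.108 ]
 [ 0.1279  0.0546  0.108 ]
 [ 0.1274 -0.0387  0.108 ]]
yaw (np.float64(-0.023858674043433524), np.float64(-0.016561043751566))
q [-0.74  0.13  1.69  0.67  1.9  -0.67] tcp jig mm [-116.2   11.1  240.6] F [-0.4 -0.5  0.3]
tool axes in jig (cols) [[0.642, 0.002, 0.767], [0.0, -1.0, 0.003], [0.767, -0.002, -0.642]]
glue [0.33050608 0.22276624 0.        ]
```

```bash
python3 -m jog '[0,0,0,-0.05,0,0,0, 0,0,0,-0.05,0,0,0, 0,-0.02,0,-0.04,0,-10,0, 0,0,0,0,0,-10,0, 0,0,0,0,0,-10,0, 0,0,0,0,0,-10,0, 0,0,0,0,0,-10,0, 0,0,0,-0.05,0,0,0, 0,0,0,0,0,0,0]';  python3 -c "
from st import *
o,Rt,A=state(); print(o['tool_pos'])
Pn=[.5413,.3817,.011]; d=[np.array(v)-o['tool_pos'] for v in ((.43,-.09,.41),(.43,.15,.41),w(Pn,[[0,-.085,.26]])[0])]
print([Rt.inv().apply(x) for x in (d[0],d[1]-d[0],d[2]-d[1])])"
```

```text
t: 9.7
tool_pos: [0.5157, -0.2703, 0.371]
tool_rot: [2.252, 2.18, 0.003]
contact_force: [0.3, 1.0, 0.0]
opening: -0.0003
q [-0.61 -0.1   1.53  0.    1.7  -0.58] tcp jig mm [-236.9    9.2  371. ] F [ 1.  -0.3  0. ]
tool axes in jig (cols) [[1.0, 0.003, -0.004], [0.003, -1.0, -0.006], [-0.004, 0.006, -1.0]]
[ 0.51568745 -0.27031473  0.37097754]
[array([ 0.17730386, -0.09120928, -0.04028278]), array([ 0.23987319, -0.00774   , -0.00097143]), array([0.1508268 , 0.10649351, 0.1500983 ])]
```

```bash
python3 -m jog '[0,0.05,-0.0304,-0.0134,0,0,0, 0,0.05,-0.0304,-0.0134,0,0,0, 0,0.057,-0.0304,-0.0134,0,0,0, 0,0.06,-0.002,0,0,0,0, 0,0.06,-0.002,0,0,0,0, 0,0.06,-0.002,0,0,0,0, 0,0.06,-0.002,0,0,0,0, 0,0.02,0,0,0,0,0]';  python3 -m jog '[0,0.04,0.026,0.037,0,0,0, 0,0.04,0.026,0.037,0,0,0, 0,0.04,0.026,0.037,0,0,0, 0,0.03,0.026,0.037,0,0,0, 0,0,0,0,0,0,0, 0,0,0,0,0,0,0]';python3 -c "
from st import *
o,Rt,A=state(); print(o['tool_pos'])
p=ctrl.get_image('wrist'); M=p['mount']; K=p['camera_matrix']; print(M.tolist(),K.tolist(),o['tool_rot'].tolist())
cv2.imwrite('pics/w5.png',p['image'])
for t in ('panel','catch_tab','catch','clamp_top'): print(t,[(np.round(b['box']).tolist(),round(b['p'],2)) for b in ctrl.boxes_of(t,p)[:3]])
cv2.imwrite('pics/v5.png',cv2.resize(p['image'],(800,600)))"
```

```text
t: 10.7
tool_pos: [0.4303, 0.1492, 0.4049]
tool_rot: [-2.253, -2.187, 0.001]
contact_force: [0.7, -0.8, 0.2]
opening: 0.0
t: 11.45
tool_pos: [0.54, 0.2924, 0.2578]
tool_rot: [-2.259, -2.183, 0.001]
contact_force: [0.5, -0.4, -0.3]
opening: -0.0002
q [ 0.38  0.01  1.61 -0.    1.52  0.41] tcp jig mm [326.3   4.9 257.8] F [-0.4 -0.5 -0.3]
tool axes in jig (cols) [[1.0, 0.002, -0.0], [0.002, -1.0, 0.001], [-0.0, -0.001, -1.0]]
[0.53998108 0.29239655 0.25780034]
[[-0.0005211466592889444, -0.9466880531790589, -0.3221512973343444, 0.08325213243793794], [0.9999998295107935, -0.0005782210875664749, 8.147856449274581e-05, 0.0008053595946421188], [-0.00026340945710107274, -0.3221511999487438, 0.9466881931169528, -0.14308742843937816], [0.0, 0.0, 0.0, 1.0]] [[341.313720852124, 0.0, 252.00724595123754], [0.0, 341.313720852124, 187.19163026355918], [0.0, 0.0, 1.0]] [-2.2588070021009963, -2.1830827606401213, 0.0011159696601979767]
panel [([259.0, 84.0, 139.0, 161.0], 0.87)]
catch_tab [([255.0, 114.0, 92.0, 67.0], 0.57)]
catch [([255.0, 112.0, 99.0, 74.0], 0.92)]
clamp_top []
```

View pics/v5.png

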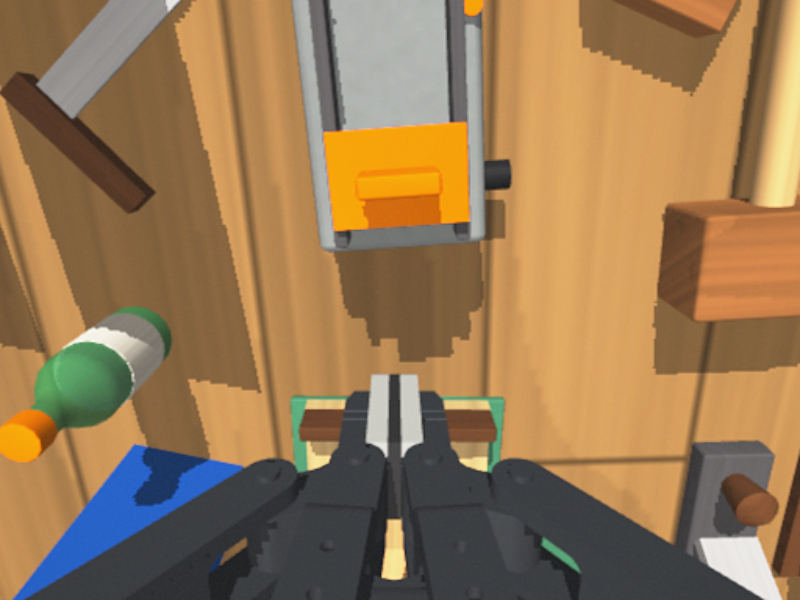

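```bash
python3 -c "
from st import *
M=np.array([[-0.00052115,-0.94668805,-0.3221513,0.08325213],[0.99999983,-0.00057822,8.1479e-05,0.00080536],[-0.00026341,-0.3221512,0.94668819,-0.14308743]])
K=np.array([[341.3137,0,252.0072],[0,341.3137,187.1916],[0,0,1]])
Rt=R.from_rotvec([-2.2588070,-2.18308276,.00111597]).as_matrix(); tp=np.array([.53998,.2924,.2578])
def pr(P): 
    X=(Rt.T@(P-tp).T).T; X=(X-M[:,3])@M[:,:3]; X=X@K.T; return X[:,:2]/X[:,2:]
s=.64
px=np.array([(325,132),(466,122),(470,222),(333,231),(325,250),(484,237),(358,198),(440,194)])*s
def f(p):
    y=-.045+p[3]; z=p[4]
    P=[(-.04,y+.028,z),(.04,y+.028,z),(.04,y-.028,z),(-.04,y-.028,z),(-.055,-.09,.06),(.055,-.09,.06),(-.022,y-.006,z+.035),(.022,y-.006,z+.035)]
    return (pr(w(p[:3],P))-px).ravel()
r=least_squares(f,[.54,.38,.03,.003,.092],loss='soft_l1',x_scale=[.1,.1,.1,.01,.01]); print(np.round(r.x,4)); print(np.round(f(r.x).reshape(-1,2),1).tolist())
p=r.x
for n,q in(('tab',-.045+p[3]),('button',-.045),('start',-.088),('end',.033)): print(n,w(p[:3],[[0,q,p[4]+.0175]]))
"
```

```text
[0.5433 0.3831 0.0358 0.0009 0.0879]
[[-0.7, 0.2], [0.2, -0.2], [-0.8, -0.8], [0.9, -0.6], [-3.7, -0.4], [1.8, 0.5], [-0.4, 1.5], [1.2, 0.2]]
tab [[0.54491879 0.33903274 0.10543227]]
button [[0.54495126 0.33812616 0.10543227]]
start [[0.54649022 0.29515371 0.10543227]]
end [[0.54215965 0.41607619 0.10543227]]
```

```bash
python3 -m jog '[0,0,0.003,0.05,0,0,-4, 0,0,0.0035,0.05,0,0,0, 0,0,0,0.05,0,0,0, 0,0.01,0,0,0,0,0, 0,0,0,0,0,0,0]' && python3 -m jog '[0,0.012,0,0,0,0,0, 0,0.012,0,0,0,0,0, 0,0.012,0,0,0,0,0, 0,0.012,0,0,0,0,0, 0,0.012,0,0,0,0,0, 0,0.012,0,0,0,0,0, 0,0.012,0,0,0,0,0]'
```

```text
t: 12.32
tool_pos: [0.5477, 0.3038, 0.1109]
tool_rot: [2.18, 2.26, 0.006]
contact_force: [0.2, -0.6, 0.4]
opening: -0.0003
t: 13.2
tool_pos: [0.5432, 0.3872, 0.1078]
tool_rot: [-2.181, -2.261, 0.001]
contact_force: [-0.0, -1.7, 0.5]
opening: 0.0002
```

```bash
python3 -m jog '[0,0.005,0,0,0,0,0, 0,0.004,0,0,0,0,0, 0,0,0,0,0,0,0]'; python3 -m jog '[0,0.003,0,0,0,0,0, 0,0,0,0,0,0,0]'; python3 -m jog '[0,0.003,0,0,0,0,0, 0,0,0,0,0,0,0]'
```

```text
t: 13.58
tool_pos: [0.5428, 0.3957, 0.1077]
tool_rot: [-2.181, -2.26, -0.0]
contact_force: [0.6, -0.4, 0.5]
opening: -0.0
t: 13.82
tool_pos: [0.5428, 0.3959, 0.1078]
tool_rot: [2.18, 2.258, -0.008]
contact_force: [-1.4, -9.3, 2.8]
opening: -0.0
t: 14.08
tool_pos: [0.5428, 0.396, 0.1078]
tool_rot: [2.178, 2.255, -0.016]
contact_force: [-2.6, -17.9, 7.3]
opening: 0.0002
```

```bash
python3 -m jog '[0,-0.02,0,0,0,0,0, 0,0,0,-0.05,0,0,0, 0,-0.03,0,-0.05,0,0,0, 0,-0.04,0,0,0,0,0, 0,-0.02,0,0,0,0,0, 0,0,0,0,0,0,0, 0,0,0,0,0,0,0]';python3 -c "
from st import *
o,Rt,A=state(); print(o['tool_pos'])
p=ctrl.get_image('wrist'); M=p['mount'];K=p['camera_matrix']
Rm=Rt.as_matrix()
bs=ctrl.boxes_of('clamp_top',p); print([(np.round(b['box']).tolist(),round(b['p'],2)) for b in bs[:3]])
for b in bs[:2]:
    d=Rm@M[:3,:3]@np.linalg.inv(K)@[b['box'][0],b['box'][1],1]; c=o['tool_pos']+Rm@M[:3,3]; t=c+d*(.082-c[2])/d[2]; print('button',t, 'shift tool',Rt.inv().apply(t-o['tool_pos']))
print('model',Rt.inv().apply(np.array([.54495,.3381,.082])-o['tool_pos']))
cv2.imwrite('pics/v6.png',p['image'])"
```

```text
t: 14.95
tool_pos: [0.5462, 0.2921, 0.2067]
tool_rot: [-2.18, -2.26, 0.002]
contact_force: [-0.3, -0.8, -0.3]
opening: -0.0007
q [0.37 0.06 1.65 0.   1.44 0.33] tcp jig mm [326.2  -1.3 206.7] F [-0.8  0.3 -0.3]
tool axes in jig (cols) [[0.997, 0.071, 0.0], [0.071, -0.997, 0.002], [0.0, -0.002, -1.0]]
[0.54617007 0.29209385 0.20674142]
[([253.0, 124.0, 43.0, 40.0], 0.79)]
button [0.54568888 0.33631329 0.082     ] shift tool [0.04417539 0.00133294 0.12475084]
model [0.04598744 0.00065859 0.12475255]
```

View pics/v6.png

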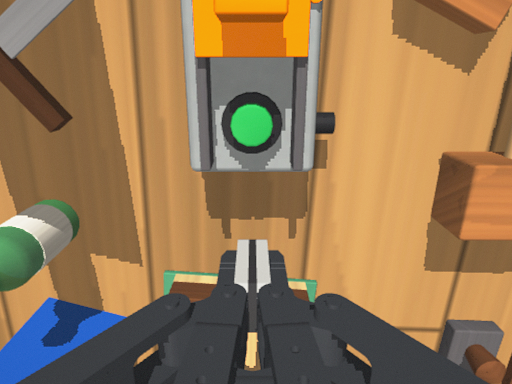

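The wrist view shows the catch aside and the green button uncovered at (252,125). The model and the detection agree to 2 mm.

```bash
python3 -m jog '[0,0.045,0.001,0.02,0,0,0, 0,0,0,0.05,0,0,0, 0,0,0,0.045,0,0,0, 0,0,0,0,0,0,0, 0,0,0,0,0,0,0]';python3 -m jog '[0,0,0,0.006,0,0,0, 0,0,0,0.004,0,0,0, 0,0,0,0.003,0,0,0, 0,0,0,0,0,0,0]'; python3 -m jog '[0,0,0,0.003,0,0,0, 0,0,0,0,0,0,0]'
```

```text
t: 15.68
tool_pos: [0.547, 0.3374, 0.0946]
tool_rot: [2.18, 2.261, 0.003]
contact_force: [0.3, -0.4, 0.5]
opening: 0.0002
t: 16.18
tool_pos: [0.5466, 0.3367, 0.0806]
tool_rot: [2.181, 2.26, 0.002]
contact_force: [0.4, 0.4, 1.7]
opening: -0.0001
t: 16.42
tool_pos: [0.5466, 0.3367, 0.0775]
tool_rot: [2.181, 2.26, 0.002]
contact_force: [-0.1, -0.1, 4.2]
opening: -0.0001
```

```bash
python3 -m jog '[0,0,0,0.002,0,0,0, 0,0,0,0,0,0,0]'; python3 -m jog '[0,0,0,0.002,0,0,0, 0,0,0,0,0,0,0]';  python3 -m jog '[0,0,0,0.003,0,0,0, 0,0,0,0,0,0,0]'
```

```text
t: 16.68
tool_pos: [0.5467, 0.3367, 0.0761]
tool_rot: [2.181, 2.26, 0.002]
contact_force: [-0.4, -1.4, 6.7]
opening: 0.0002
t: 16.92
tool_pos: [0.5468, 0.3368, 0.0759]
tool_rot: [2.181, 2.26, 0.001]
contact_force: [-4.1, -4.4, 14.9]
opening: 0.0
t: 17.18
tool_pos: [0.5469, 0.3368, 0.0757]
tool_rot: [2.181, 2.26, -0.0]
contact_force: [-10.6, -6.4, 26.7]
opening: -0.0
```

Fully down: the tip stopped at z = 0.076 and the force rose to 27 N. Now I'll release, retreat and check.

```bash
python3 -m jog '[0,0,0,-0.02,0,0,0, 0,0,0,-0.05,0,0,0, 0,0,0,-0.05,0,0,0, 0,0,0,-0.05,0,0,0, 0,-0.05,0,-0.05,0,0,0, 0,0,0,0,0,0,0, 0,0,0,0,0,0,0]';python3 -c "
from st import *
o,Rt,A=state(); print(o['tool_pos'])
for n in('scene','side'):
  p=ctrl.get_image(n);cv2.imwrite(f'pics/{n}7.png',p['image'])
  for t in('glue','chisel'):print(n,t,[np.round(b['box']).tolist() for b in ctrl.boxes_of(t,p)[:1]])
a=cv2.imread('pics/scene7.png')[190:370,200:400]
cv2.imwrite('pics/v7.png',cv2.resize(a,(660,594)))"
```

```text
t: 18.05
tool_pos: [0.5471, 0.2922, 0.2828]
tool_rot: [-2.181, -2.259, 0.003]
contact_force: [0.0, 0.2, -0.4]
opening: 0.0002
q [0.37 0.02 1.56 0.   1.56 0.34] tcp jig mm [326.4  -2.2 282.8] F [ 0.2  0.  -0.4]
tool axes in jig (cols) [[0.997, 0.071, -0.0], [0.071, -0.997, 0.002], [-0.0, -0.002, -1.0]]
[0.54712901 0.29220228 0.28276871]
scene glue [[341.0, 257.0, 20.0, 26.0]]
scene chisel [[242.0, 213.0, 52.0, 21.0]]
side glue []
side chisel []
```

View pics/v7.png

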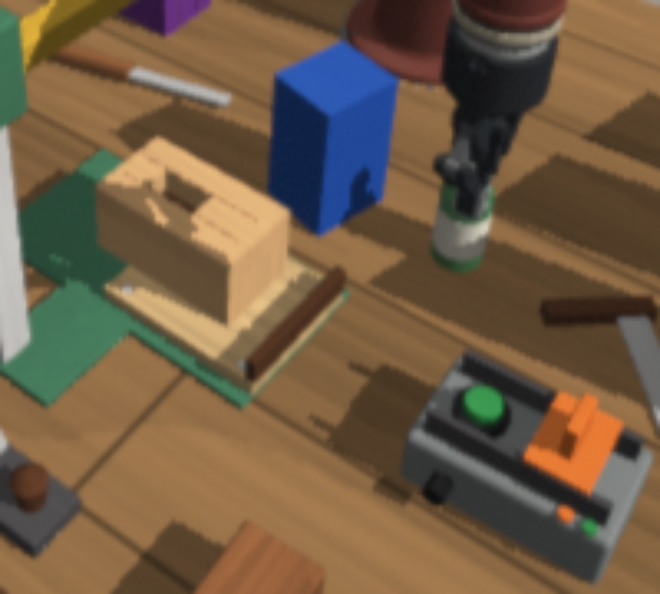

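```bash
python3 -c "
from station import ctrl
print(ctrl.finish_job())"
```

```text
the job is handed in; nothing more can be done
None
```

The job is done and handed in at about 18 s of the 64 s allowed; `finish_job` gave no verdict.

- **Block:** I slid it up to the bed's near edge with the fingers straddling the mortise, stopping when the push force rose (about 21 N). I then tipped it over with the tool leaned back 50 degrees. It lies flat, mortise up, overhanging the edge by about 41 mm of its 170 mm, and is straight to about 0.02 rad.
- **Catch:** I pushed it until it met its end stop at about 18 N. The last picture shows it open.
- **Button:** I pressed it until it stopped, about 6 mm down at 27 N, then let go. It is clear of the catch and the tool is well away.
- **Bottle and chisel:** In the last scene picture the chisel is within a pixel of its starting place. The bottle is partly hidden behind the gripper but upright where it stood. The detector did not report either of them in the last side view, so the scene camera is the only check on them.

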